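# Strap template clamped in the jig

### The job

Set the longer of the two steel template bars flat along the narrow raised rib of the strap jig, between the rib's end stops, and let go of it. Then press both hinged covers of the jig down over the bar until each snaps fully shut and stays shut. Leave the shorter bar and the other things on the bench where they are.

Things in the scene. Friction and masses are not known exactly. Their poses are not given: they have to be found in the camera images.
- jig: Fixed strap jig, z up; origin: centre of underside. Grey base plate 150 (x) x 290 (y) x 10 mm. Along its y, through the origin, a steel rib 16 mm wide, 250 long, top 40 mm above the bench; end stops on it, 6 mm high, inner faces at y = +-118 mm. Hinge posts 59 mm tall at x = -62 to -48, y = +-85 mm carry two covers that open to -x.
- long_bar: The longer template bar: steel, 24 (x) x 220 (y) x 8 mm thick with a row of dark holes, and on its middle an aluminium grip lug 14 (x) x 40 (y) mm that rises from 8 to 32 mm above the underside. Origin at the centre of its underside, z up, long axis y. It is the same either way round. About 0.3 kg.
- short_bar: A similar but shorter bar, 24 (x) x 150 (y) x 8 mm with the same lug; not needed. Origin at the centre of its underside.
- cover_l (a joint): Angle of the cover at jig y = +85 mm: 0 = at rest open, standing 1.3 rad up from level; grows as pressed; 1.3 = shut (level). A spring pushes it open below 1.1 and snaps it shut above. Steel strap 28 mm wide, 5 thick, shut its mid-plane is level with the hinge axis; lip near the free end 10 mm deep, inner face at jig x = +18. Clears a seated bar by 2.5 mm above, 6 beside. Press with 2 to 6 N.
- cover_r (a joint): Angle of the like cover at the jig's y = -85 mm, same meaning.
- cover_l_hinge (a point): Middle of cover_l's hinge axis (jig x = -55, y = +85, z = 53 mm). The axis runs along the jig's y.
- cover_r_hinge (a point): Middle of cover_r's hinge axis (jig x = -55, y = -85, z = 53 mm).
- cover_l_bead (a point): Centre of the round black thumb bead, 12 mm in diameter and 28 mm long along the jig's y, at cover_l's free end, 83 mm from the hinge axis; press here. Shut, it stands at jig x = +28, z = 53 mm.
- cover_r_bead (a point): Centre of the like thumb bead of cover_r.
- glue_tin: Closed tin, 72 mm in diameter, 85 mm high, a bystander. Origin at the centre of its underside.
- round_die: Upright steel ring, a cutting die, 60 mm in diameter and 32 mm high, a bystander. Origin at the centre of its underside.
- mallet: Hammer lying on the bench, a bystander.
- spool: Wooden spool, 48 mm in diameter, 52 mm high, a bystander. Origin at the centre of its underside.
- screwdriver: Screwdriver lying on the bench, a bystander.
- wood_block: Dark wooden block 50 x 90 x 30 mm, a bystander.
Things that resemble listed ones, but are neither listed nor needed, are in the scene too. What is shaped like the long_bar but orange is not meant.

How it is judged:
By the outcome, as a careful person would: the job done as asked, in the order asked, and still so for the second after the job is handed in, with the robot touching nothing.
It also fails if it takes over 61 s, if anything falls off the work surface, if the arm or the gripper's body presses on something with over 40 N, if the wrist force passes 120 N, or if a joint passes its speed limit or range.

### The arm

A 7-joint arm with a two-finger parallel gripper is mounted at the origin on the work surface. World frame = base frame: x ahead of the robot, y to its left, z up, the work surface at z = 0. Lengths are in m, angles in rad, forces in N, time in s.
With the tool pointing down it reaches from about 0.4 to 0.85 m from the base axis. Payload 4.5 kg.
Tool frame: the origin (TCP) lies on the centre line of the jaws, within the pads' length; the fingertips stand r.tips_ahead ahead of it and the grasp point (between the pads) is the TCP (r.tips_ahead is the distance from the TCP to the fingertips, in m); z points along the fingers, y is the direction in which the jaws open and shut (so a half turn about z gives the same grasp; the last joint's range is limited). The gripper opens to 88 mm and grips with 3 to 60 N. Pads are 18 mm wide; open, the fingers measure 123 mm over their backs; the gripper's body (75 mm by 187 mm) begins 45 mm behind the grasp point.
Start: joints at [1.139, 0.689, -0.195, 1.565, 0.157, 0.902, -0.215], TCP at [0.281, -0.558, 0.221] pointing down, gripper open.
Joint ranges: [-3.01, 3.01], [-0.46, 2.08], [-1.47, 1.51], [0.13, 2.56], [-1, 4.14], [0.04, 2.09], [-2.66, 2.66]. Speed limits (rad/s): [2.57, 2.57, 3.14, 3.14, 3.14, 3.14, 3.14].

### API

Orientations are given as a unit quaternion [x, y, z, w].
In Python, from plant import r gives the robot as it stands.
- The arm moves only by the shell command python3 -m inch 'ROWS' [FORCE]. ROWS is JSON, a list of rows, each a list of 5 numbers: the shift along the world's x, y, z in units of 25 mm (1.0 is 25 mm), then the turn about the world's z in units of 6 degrees (1.0 is 6 degrees), then the finger opening in mm, from 0 to 88.1. A call has 1 to 5 rows; each row shifts and turns the commanded pose from where the row before left it; what a row does not reach is not made up. A row lasts 1/10 s, in which the tool goes at most 50 mm and 8.59 degrees, less where a joint would pass 70% of its speed; a pose out of reach is approached as far as the arm can. A call is refused whole if a number of a shift passes 1 or a number of a turn 1, either way. A call with a gripper value outside its range is refused whole. The fingers move at their own pace and stop on an object; FORCE is the grip in N (left out, the last holds). Time passes only in rows, so rows that do not move let the fingers close. It gives the time, the measured TCP pose, the force and the opening at its end, in the units of the state.
- r.get_state(): the state, without advancing time (a new reading comes with each control period).
- r.snapshot(name): name is "side" or "top"; returns a dict with "pixels" (400x640x3 uint8, red, green, blue), "range_z" (400x640 float32, m along the optical axis (not along the pixel's ray), 0 where there is no reading), "K" (3x3 intrinsics, pixels), "k1" (the pictures are not rectified: a ray, as slopes to the right and down, at radius r is drawn at 1 + k1 r^2 times it, then the intrinsics apply), "position" and "attitude" of the camera in the world. Camera axes: x right, y up, looking along -z (the intrinsics and any distortion apply to the point x, -y, -z); pixel columns grow to the right and rows downward; lengths in m; the calibration is good to about 2 mm. A picture is of the moment at which its call begins.
- r.finish_job(): hands the job in, once; it reports no verdict.
The state is a dict: "clock": time; "q": joint angles; "qd": joint speeds; "joint_torque": joint torques, N m; "tool_pos": TCP position; "eef_rot": TCP orientation; "contact_force": force on the tool from outside, world axes, zero at the start; "moment": the same for the moment, N m; "opening": opening from 0.0 (shut) to 1.0 (fully open).
Only numpy, scipy, OpenCV 4.12 (cv2) and the standard library are available. Lean on these libraries where they do the work, as an engineer would, in place of code of your own. Each camera call takes 0.05 s, during which the arm holds its last target. There are 200 camera calls.

## Working session

There is one attempt and no reset: what is moved stays moved. The work goes in short steps, Python scripts to look and compute and a shell command to move; the robot and the scene stay as the last step left them, time stands still between calls to the robot, and variables do not carry over. Pictures are saved under pics/ and viewed, about 8 in all and at most 12, crops included, and the job is handed in when it is done.

```bash
ls; mkdir -p pics
cat > h.py <<'E'
import numpy as np, cv2, pickle
from scipy.spatial.transform import Rotation as R
def cam(s,px):
    """pixel -> world ray (origin, dir with unit depth)"""
    K=np.array(s['K']);k=s['k1']
    d=np.array([(px[0]-K[0,2])/K[0,0],(px[1]-K[1,2])/K[1,1]]);u=d.copy()
    for _ in range(30): u=d/(1+k*(u@u))
    A=np.array(s['attitude']);M=R.from_quat(A).as_matrix() if A.size==4 else A
    return np.array(s['position']),M@np.array([u[0],-u[1],-1])
def pt(s,px):
    z=s['range_z'][int(round(px[1])),int(round(px[0]))];o,d=cam(s,px);return o+d*z
def onz(s,px,z):
    o,d=cam(s,px);return o+d*(z-o[2])/d[2]
def proj(s,P):
    K=np.array(s['K']);A=np.array(s['attitude']);M=R.from_quat(A).as_matrix() if A.size==4 else A
    c=M.T@(np.array(P)-s['position']);u=np.array([c[0],-c[1]])/-c[2];u=u*(1+s['k1']*(u@u));return K[:2,:2]@u+K[:2,2]
def tri(s1,p1,s2,p2):
    o1,d1=cam(s1,p1);o2,d2=cam(s2,p2)
    t=np.linalg.lstsq(np.c_[d1,-d2],o2-o1,rcond=None)[0];a=o1+d1*t[0];b=o2+d2*t[1];return (a+b)/2,np.linalg.norm(a-b)
def snap(n,f):
    from plant import r
    s=r.snapshot(n);pickle.dump(s,open(f'{f}.pkl','wb'));cv2.imwrite(f'pics/{f}.png',s['pixels'][:,:,::-1]);return s
def load(f): return pickle.load(open(f'{f}.pkl','rb'))
E
python3 - <<'E'
from h import *
from plant import r
for n in('top','side'):
    s=snap(n,n+'1');print(n,s['K'],s['k1'],s['position'],s['attitude'])
print(r.get_state(),r.tips_ahead)
E
```

```text
pics
top [[367.70692521   0.         316.92027629]
 [  0.         367.70692521 199.73016496]
 [  0.           0.           1.        ]] -0.0767696918051329 [0.3275889  0.03418167 1.37453898] [ 0.05353779 -0.05696307 -0.69928827  0.71055248]
side [[389.14130542   0.         322.790779  ]
 [  0.         389.14130542 195.59436213]
 [  0.           0.           1.        ]] -0.0881523506931875 [-0.05360939  0.5940171   0.82277839] [-0.15910611  0.37445086  0.84536194 -0.34617191]
{'clock': 0.1, 'q': array([ 1.13883663,  0.6898518 , -0.1945205 ,  1.56623788,  0.15729472,
        0.90252827, -0.21511902]), 'qd': array([ 0.00084822, -0.00026821,  0.00022485, -0.00364464,  0.0005046 ,
       -0.0005526 , -0.00011372]), 'joint_torque': array([-2.43461982e-03, -5.28499675e+01, -1.27116848e+00, -1.53837240e+01,
       -5.25615178e-02,  1.97305657e-03,  8.98904631e-06]), 'tool_pos': array([ 0.28037668, -0.55790879,  0.22032101]), 'eef_rot': array([ 9.72999253e-01,  2.30806813e-01, -2.48577333e-04, -7.78821083e-04]), 'contact_force': array([-0.13322314, -0.54694762,  0.04572397]), 'moment': array([ 0.04797732, -0.00232573, -0.00150298]), 'opening': 0.9995806875584695} 0.019
```

View pics/top1.png

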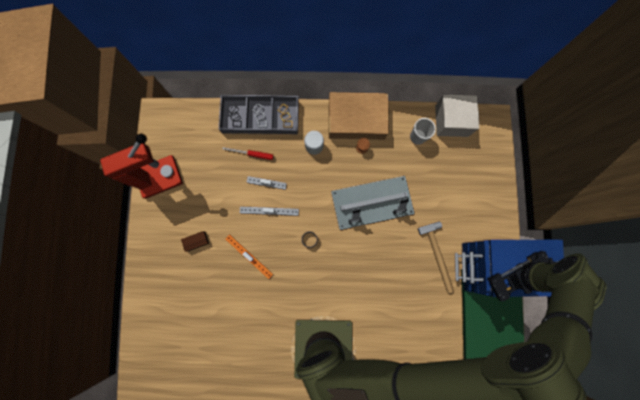

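View pics/side1.png

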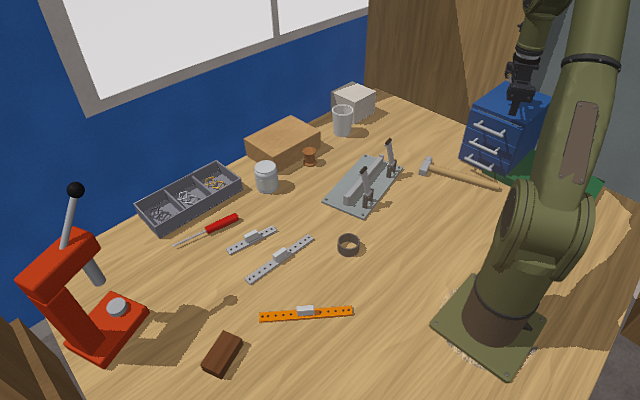

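The top view shows two steel bars, at (269,211) and (267,183), an orange bar at (249,255), and the jig at (372,204) with its covers towards the robot. The steel bar at (269,211) is the longer one, about 60 px against 40 px. The orange one is excluded by the task text. I'll confirm this in an enlarged crop.

Run:
```python
from h import *
t=cv2.imread('pics/top1.png');s=cv2.imread('pics/side1.png')
f=lambda im,x,y,w,h,W,H:cv2.resize(im[y:y+h,x:x+w],(W,H),interpolation=cv2.INTER_CUBIC)
a=np.hstack([f(t,230,165,80,60,400,300),f(t,325,165,100,75,400,300)])   # x5, x4
b=np.hstack([f(s,240,220,80,60,400,300),f(s,315,130,100,75+0,400,300)]) # x5, x4
cv2.imwrite('pics/c1.png',np.vstack([a,b]))
```

```text
(no output)
```

View pics/c1.png

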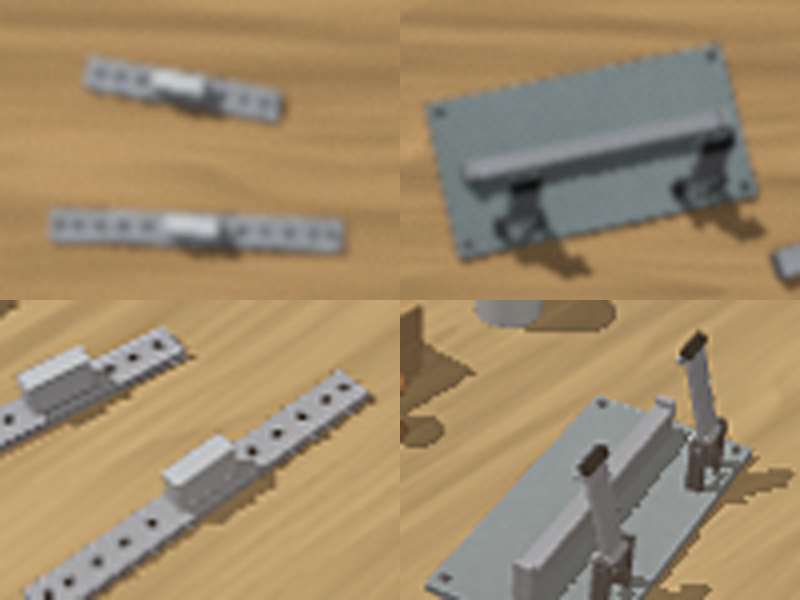

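The crop confirms it: in the top view the bar at (240–299, 211) is about 59 px long, with more holes, and the other one (247–286, 183) is about 39 px. So the long bar is the one at (269,211). The jig's beads are at about (356,212) and (404,201) in the top view. Next I fit the poses from depth in both views.

```bash
cat > fit.py <<'E'
from h import *
def cloud(s):
    v,u=np.mgrid[0:400,0:640];K=s['K'];d=np.stack([(u-K[0,2])/K[0,0],(v-K[1,2])/K[1,1]],-1);w=d.copy()
    for _ in range(30): w=d/(1+s['k1']*(w**2).sum(-1,keepdims=True))
    z=s['range_z'];c=np.stack([w[...,0]*z,-w[...,1]*z,-z],-1)
    P=c@R.from_quat(s['attitude']).as_matrix().T+s['position'];P[z==0]=np.nan
    hsv=cv2.cvtColor(s['pixels'],cv2.COLOR_RGB2HSV);return P,hsv
def rect(Q):
    r=cv2.minAreaRect((Q[:,:2]*1000).astype(np.float32));return np.round(r[0],1),np.round(r[1],1),round(r[2],2)
def sel(P,hsv,ctr,rad,zl,zh,smax=80):
    m=(np.linalg.norm(P[...,:2]-ctr,axis=-1)<rad)&(P[...,2]>zl)&(P[...,2]<zh)&(hsv[...,1]<smax);return P[m]
E
python3 - <<'E'
from fit import *
for n in('top1','side1'):
    s=load(n);P,h=cloud(s)
    T=load('top1')
    w=P[(np.abs(P[...,0]-.45)<.05)&(np.abs(P[...,1]-.0)<.05)];print(n,'bench z',np.nanmedian(w[:,2]))
    b=onz(T,(268.5,211),.008);j=onz(T,(372,204),.02);print(b,j)
    bar=sel(P,h,b[:2],.125,.003,.013,90);print('bar',len(bar),np.median(bar[:,2]),rect(bar),bar.mean(0))
    lug=sel(P,h,b[:2],.05,.024,.04,90);print('lug',len(lug),np.median(lug[:,2]),rect(lug),lug.mean(0))
    pl=sel(P,h,j[:2],.18,.004,.016,255);pl=pl;print('plate',len(pl),np.median(pl[:,2]),rect(pl))
    rib=sel(P,h,j[:2],.14,.034,.048,255);print('rib+',len(rib),np.median(rib[:,2]),rect(rib))
    hi=sel(P,h,j[:2],.16,.105,.16,255);print('high',len(hi));
    for g in (hi[hi[:,1]>j[1]],hi[hi[:,1]<=j[1]]):
        if len(g):print(g.mean(0),g.max(0),g.min(0))
# triangulate from pixels read in the crop
t,s=load('top1'),load('side1');px=lambda X,Y,k,x,y:((X+.5)/k-.5+x,(Y+.5)/k-.5+y)
for nm,a,b in (('lug top',px(190,227,5,230,165),px(197,460-300,5,240,220)),
  ('bar R end',px(345,236,5,230,165),px(357,388-300,5,240,220)),
  ('bead l',px(525-400,188,4,325,165),px(594-400,460-300,4,315,130)),
  ('bead r',px(716-400,143,4,325,165),px(694-400,347-300,4,315,130)),
  ('rib end r top',px(722-400,118,4,325,165),px(664-400,404-300,4,315,130)),
  ('rib end l top',px(470-400,170,4,325,165),px(525-400,566-300,4,315,130))):
    print(nm,tri(t,a,s,b))
E
```

```text
top1 bench z 0.000698880804761437
[0.49744272 0.20994554 0.008     ] [ 0.52852678 -0.17654048  0.02      ]
bar 460 0.008152712203466583 (array([552.5, 209. ]), array([222.6, 133.2]), 88.64) [0.52939898 0.20499787 0.00794402]
lug 41 0.032542275895031114 (array([500. , 209.2]), array([36.5, 11.6]), 89.89) [0.4998461  0.21017088 0.03262252]
plate 2803 0.00993299981528506 (array([ 529.2, -176.5]), array([354. , 348.5]), 79.53)
rib+ 310 0.040433254782604955 (array([ 512.5, -184.6]), array([ 69.9, 251.3]), 12.52)
high 106
[ 0.48532621 -0.10287708  0.12824586] [ 0.49777582 -0.08784512  0.14352722] [ 0.47586047 -0.11747735  0.10528053]
[ 0.52352582 -0.26871699  0.12875484] [ 0.5356612  -0.25439227  0.14276703] [ 0.51380315 -0.28344288  0.10547888]
side1 bench z 0.0012532455904177842
[0.49744272 0.20994554 0.008     ] [ 0.52852678 -0.17654048  0.02      ]
bar 810 0.008325999621064395 (array([550.8, 209.1]), array([221.7, 134.7]), 89.16) [0.52526448 0.21530931 0.00821309]
lug 91 0.03173906373359914 (array([497.4, 212.5]), array([40.2, 16. ]), 83.31) [0.49650727 0.21324633 0.03097024]
plate 209
[... 261 characters left out ...]
0.11797136  0.10512053]
[ 0.5196511  -0.26626067  0.12544053] [ 0.52987854 -0.25184122  0.14145478] [ 0.51029105 -0.28600013  0.10520424]
lug top (array([0.49889244, 0.21105918, 0.0303429 ]), np.float64(0.0015332381336492975))
bar R end (array([ 0.49759643,  0.09756441, -0.00226001]), np.float64(4.9439381708578034e-05))
bead l (array([ 0.48485183, -0.10314474,  0.13459821]), np.float64(0.0010690433537018625))
bead r (array([ 0.5251139 , -0.26931887,  0.13209748]), np.float64(0.0027491971378509456))
rib end r top (array([ 0.56437976, -0.29632076,  0.04240729]), np.float64(0.0006930218403287818))
rib end l top (array([ 0.51206114, -0.06331782,  0.04143917]), np.float64(0.00014500402540154904))
```

Run:
```python
from fit import *
for n in('top1','side1'):
    s=load(n);P,h=cloud(s);F=P.reshape(-1,3);print(n)
    m=(np.abs(F[:,0]-.498)<.03)&(np.abs(F[:,1]-.21)<.14)
    B=F[m&(h.reshape(-1,3)[:,1]<75)&(F[:,2]>.003)&(F[:,2]<.045)];r=rect(B[B[:,2]<.013]);L=B[B[:,2]>.028]
    print(' bar',len(B),r,'lug',len(L),rect(L),np.median(L[:,2]))
    a=np.radians(12.65);c=np.array([.539,-.180]);J=(F[:,:2]-c)@np.array([[np.cos(a),-np.sin(a)],[np.sin(a),np.cos(a)]])
    q=(np.abs(J[:,0])<.018)&(np.abs(J[:,1])<.14);z=F[:,2]
    rb=F[q&(z>.037)&(z<.0425)];print(' rib',len(rb),rect(rb),np.median(rb[:,2]));j=J[q&(z>.037)&(z<.0425)]
    k=j[np.abs(j[:,1])<.1];print('  slope deg',np.degrees(np.polyfit(k[:,1],k[:,0],1)[0]),'x mid',(np.percentile(k[:,0],2)+np.percentile(k[:,0],98))/2*1e3,'y ext',j[:,1].min()*1e3,j[:,1].max()*1e3)
    st=J[q&(z>.043)&(z<.05)];print(' stops n',len(st),[ (st[st[:,1]*g>0].mean(0)*1e3).round(1) for g in(1,-1) if (st[:,1]*g>0).any()])
    pl=F[(z>.006)&(z<.0135)&(np.abs(J[:,0])<.1)&(np.abs(J[:,1])<.17)&(h.reshape(-1,3)[:,1]<70)];print(' plate',len(pl),rect(pl))
```

```text
top1
 bar 377 (array([499.5, 212.1]), array([219. ,  26.6]), 88.94) lug 38 (array([500. , 210.6]), array([33.7, 11.6]), 89.89) 0.03280063264662725
 rib 199 (array([ 538.4, -177.6]), array([ 16.3, 248.8]), 12.65) 0.039860427822206335
  slope deg 0.3918843446713575 x mid -0.0006002632342819343 y ext -121.9196182020516 126.88385755341217
 stops n 72 [array([-0.8, 82.3]), array([  1.5, -81. ])]
 plate 1880 (array([ 538.2, -179.1]), array([150.8, 290.5]), 13.08)
side1
 bar 696 (array([496.6, 209.8]), array([221.9,  30.1]), 87.34) lug 75 (array([497.4, 212.5]), array([40.2, 16. ]), 83.31) 0.03232840113333002
 rib 204 (array([ 538. , -176.9]), array([ 18.5, 249.8]), 12.95) 0.040456187691446766
  slope deg -0.2396738900832216 x mid -1.1638256529275735 y ext -121.72071737364097 128.13687400449354
 stops n 35 [array([ -2.4, 116.4]), array([ -1.9, -93.4])]
 plate 1816 (array([ 536.5, -177.9]), array([150.3, 293.6]), 12.61)
```

Poses so far:

| Item | Position (m) | Yaw |
|---|---|---|
| Jig | centre (0.538, -0.178) | about 12.8° |
| Long bar | centre (0.498, 0.211), lug top about 0.032 high | about -1.5° |
| Open beads | about 0.134 high | – |

Moving above the bar: dx +8.7, dy +30.8, turn +10.3 units.

```bash
python3 -m inch '[[0,0,1,0,88],[0,0,1,0,88],[0.5,1,0,1,88],[0.5,1,0,1,88],[0.5,1,0,1,88]]'
python3 -m inch '[[0.5,1,0,1,80],[0.5,1,0,1,70],[0.5,1,0,1,60],[0.5,1,0,1,50],[0.5,1,0,1,44]]'
python3 -m inch '[[0.5,1,0,1,44],[0.5,1,0,1,44],[0.5,1,0,0.3,44],[0.5,1,0,0,44],[0.5,1,0,0,44]]'
python3 -m inch '[[0.5,1,0,0,44],[0.5,1,0,0,44],[0.5,1,0,0,44],[0.5,1,0,0,44],[0,1,0,0,44]]'
python3 -m inch '[[0,1,0,0,44],[0,1,0,0,44],[0,1,0,0,44],[0,1,0,0,44],[0,1,0,0,44]]'
python3 -m inch '[[0,1,0,0,44],[0,1,0,0,44],[0,1,-1,0,44],[0,1,-1,0,44],[0,1,-1,0,44]]'
```

```text
clock: 0.6
tool_pos: [0.3184, -0.4824, 0.2708]
eef_rot: [0.924, 0.382, -0.0, -0.0]
contact_force: [-0.3, -1.2, 0.4]
opening: 1.0
clock: 1.1
tool_pos: [0.3809, -0.3573, 0.2708]
eef_rot: [0.794, 0.608, -0.0, -0.0]
contact_force: [0.3, 0.1, 0.2]
opening: 0.567
clock: 1.6
tool_pos: [0.4433, -0.2324, 0.2707]
eef_rot: [0.716, 0.698, -0.0, -0.0]
contact_force: [0.1, -0.8, -0.0]
opening: 0.502
clock: 2.1
tool_pos: [0.4946, -0.1071, 0.2708]
eef_rot: [0.716, 0.698, 0.001, 0.0]
contact_force: [-0.7, -0.3, -0.9]
opening: 0.501
clock: 2.6
tool_pos: [0.4929, 0.0174, 0.2708]
eef_rot: [0.716, 0.698, -0.0, -0.0]
contact_force: [0.4, 0.2, -0.5]
opening: 0.5
clock: 3.1
tool_pos: [0.4931, 0.1423, 0.195]
eef_rot: [0.716, 0.698, -0.0, 0.0]
contact_force: [-0.1, 0.4, 0.9]
opening: 0.498
```

```bash
python3 -m inch '[[0.1,1,-1,0,44],[0.1,1,-1,0,44],[0,0.75,-1,0,44],[0,0,-1,0,44],[0,0,0,0,44]]'
python3 - <<'E'
from h import *
s=snap('side','side2');im=cv2.imread('pics/side2.png')[170:320,200:360];t=snap('top','top2');jm=cv2.imread('pics/top2.png')[165:260,230:330]
cv2.imwrite('pics/c2.png',np.hstack([cv2.resize(im,None,fx=2.6,fy=2.6,interpolation=2),cv2.resize(jm,(380,390),interpolation=2)]))
E
```

```text
clock: 3.6
tool_pos: [0.4959, 0.2097, 0.0932]
eef_rot: [0.716, 0.698, -0.003, -0.001]
contact_force: [0.3, -0.9, 0.1]
opening: 0.495
```

View pics/c2.png

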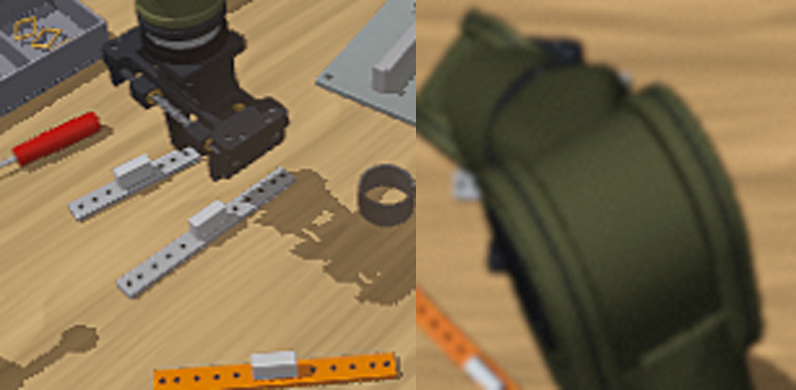

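Run:
```python
from h import *
s=load('side2')
for P in ([.4959,.2097,.0742],[.498,.211,.032],[.4959,.2097,.0932]): print((proj(s,P)-[200,170])*2.6)
from plant import r;print(r.get_state()['tool_pos'])
```

```text
[205.33429704 184.38170855]
[206.62821321 211.65414039]
[203.63946423 171.37792983]
[0.49801106 0.20975337 0.09599286]
```

Run:
```python
from fit import *
s=load('side2');P,h=cloud(s);F=P.reshape(-1,3)
m=(np.abs(F[:,0]-.5)<.12)&(np.abs(F[:,1]-.21)<.12)&(F[:,2]>.06)
G=F[m]
for lo in np.arange(.06,.2,.01):
    g=G[(G[:,2]>=lo)&(G[:,2]<lo+.01)]
    if len(g): print(round(lo,2),len(g),'x',np.percentile(g[:,0],[2,98]).round(3),'y',np.percentile(g[:,1],[2,98]).round(3))
```

```text
0.11 23 x [0.461 0.53 ] y [0.212 0.222]
0.12 28 x [0.46  0.532] y [0.212 0.222]
0.13 33 x [0.46  0.534] y [0.213 0.223]
0.14 26 x [0.459 0.536] y [0.202 0.223]
0.15 26 x [0.459 0.536] y [0.204 0.223]
0.16 7 x [0.522 0.529] y [0.209 0.213]
0.17 44 x [0.411 0.577] y [0.182 0.247]
0.18 158 x [0.411 0.577] y [0.185 0.247]
0.19 254 x [0.411 0.577] y [0.198 0.247]
0.2 151 x [0.405 0.583] y [0.184 0.247]
```

```bash
python3 - <<'E'
from fit import *
s=load('side2');P,h=cloud(s)
u,v=proj(s,[.478,.215,.085]).round().astype(int);print(u,v)
np.set_printoptions(linewidth=250,suppress=True)
print(s['range_z'][v-12:v+10:2,u-14:u+16:2].round(2));print(s['pixels'][v-12:v+10:2,u-14:u+16:2].sum(-1))
E
python3 - <<'E'
import sys;sys.path.insert(0,'.')
from h import *
im=cv2.imread('pics/side2.png')[180:280,230:330]
cv2.imwrite('pics/c3.png',cv2.resize(np.clip(im.astype(float)*1.8,0,255).astype(np.uint8),None,fx=6,fy=6,interpolation=2))
E
```

```text
282 243
[[1.11 1.11 1.1  1.11 1.11 1.12 0.93 0.92 0.85 0.84 0.84 0.84 0.86 0.86 0.87]
 [1.1  1.1  1.11 1.11 1.11 1.11 0.94 0.92 0.85 0.85 0.86 0.86 0.87 0.87 1.11]
 [1.11 1.1  1.11 1.11 1.1  1.11 0.94 0.92 0.86 0.85 0.86 0.86 0.87 1.11 1.11]
 [1.1  1.1  1.1  1.11 1.1  1.1  0.95 0.94 0.94 0.86 0.86 1.1  1.1  1.1  1.1 ]
 [1.1  1.09 1.1  1.1  1.1  1.09 1.1  0.94 1.1  1.1  1.1  1.09 1.09 1.09 1.09]
 [1.09 1.09 1.09 1.09 1.09 1.09 1.09 1.09 1.09 1.09 1.09 1.09 1.09 1.09 1.09]
 [1.08 1.09 1.09 1.08 1.09 1.08 1.08 1.09 1.08 1.09 1.08 1.09 1.08 1.07 1.07]
 [1.08 1.08 1.08 1.08 1.08 1.08 1.08 1.08 1.08 1.08 1.08 1.08 1.07 1.06 1.07]
 [1.07 1.07 1.07 1.07 1.07 1.07 1.07 1.03 1.03 1.07 1.06 1.06 1.06 1.06 1.06]
 [1.06 1.07 1.07 1.06 1.07 1.07 1.02 1.03 1.03 1.03 1.06 1.06 1.06 1.06 1.06]
 [1.06 1.06 1.06 1.06 1.02 1.02 1.02 1.02 1.03 1.03 1.05 1.05 1.05 1.05 1.06]]
[[470 509 557 304 310 281 213 146 141 147 138 136 140 144 122]
 [554 312 253 248 489 485 186 147 148 145 132 199 141 105 457]
 [253 249 490 470 449 471 271 150 133 144 141 122 249 493 478]
 [473 477 453 459 472 478 326 133 119 170  97 456 486 469 468]
 [468 452 471 475 460 444 491 181 459 506 485 479 468 456 437]
 [461 485 465 447 462 472 456 475 465 463 473 461 438 443 377]
 [476 450 456 481 464 461 468 453 473 457 433 440 445 479 394]
 [451 476 486 465 463 458 439 443 428 440 450 439 503 301 329]
 [489 481 450 441 428 430 435 496 544 447 465 501 379 228 290]
 [447 432 441 432 451 441 574 577 589 529 513 274 510 506 531]
 [448 440 443 457 490 591 584 596 380 325 533 427 525 531 257]]
```

View pics/c3.png

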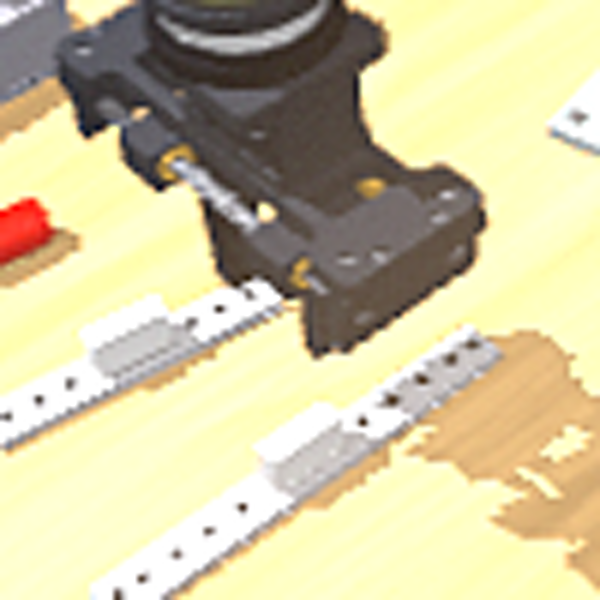

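Run:
```python
from fit import *
from plant import r
s=snap('side','side3');P,h=cloud(s);print(r.get_state()['tool_pos'],r.get_state()['clock'])
np.set_printoptions(linewidth=250,suppress=True,precision=3)
for v in range(225,242,2):
    print(v,[tuple((P[v,u]*1000).round().astype(int).tolist()) for u in range(266,300,3) if s['range_z'][v,u]<1.0])
```

```text
[0.49869157 0.209881   0.09675095] 3.75
225 [(528, 220, 117), (522, 216, 119), (450, 247, 194), (448, 240, 191), (441, 237, 193), (416, 247, 220), (411, 243, 220), (407, 238, 219), (407, 230, 214), (409, 220, 204), (414, 208, 192)]
227 [(452, 246, 186), (448, 241, 185), (462, 222, 160), (415, 249, 215), (409, 245, 217), (407, 238, 213), (408, 229, 205), (414, 217, 192), (414, 208, 185)]
229 [(464, 222, 152), (418, 247, 205), (408, 246, 212), (409, 237, 205), (415, 225, 191), (413, 217, 186)]
231 [(465, 222, 144), (420, 246, 197), (410, 245, 204), (415, 233, 191), (415, 225, 184)]
233 [(466, 222, 137), (419, 248, 192), (414, 243, 192), (415, 234, 185)]
235 [(466, 223, 130), (422, 246, 182), (415, 243, 186)]
237 [(466, 223, 123)]
239 []
241 []
```

Run:
```python
from fit import *
for n,c in (('side1',(.2804,-.5579)),('top1',(.2804,-.5579)),('side3',(.4987,.2099))):
    s=load(n);P,h=cloud(s);F=P.reshape(-1,3);G=F[(np.linalg.norm(F[:,:2]-c,axis=1)<.13)&(F[:,2]>.06)]
    d=(G[:,:2]-c)
    # tool axes in xy: y dir angle
    ang=np.radians(-63.31 if '1' in n else -1.46);yd=np.array([np.cos(ang),np.sin(ang)]);xd=np.array([-yd[1],yd[0]])
    print(n,len(G))
    for lo in np.arange(.06,.42,.02):
        g=(G[:,2]>=lo)&(G[:,2]<lo+.02)
        if g.sum()>2: print(round(lo,2),g.sum(),'jaw',(np.percentile(d[g]@yd,[2,98])*1e3).round(),'x',(np.percentile(d[g]@xd,[2,98])*1e3).round())
```

```text
side1 7281
0.06 345 jaw [-72.  49.] x [-102.  114.]
0.08 227 jaw [-72.  56.] x [-106.  114.]
0.1 390 jaw [-87.  49.] x [-101.  113.]
0.12 421 jaw [-85.  46.] x [-100.  112.]
0.14 353 jaw [-69.  79.] x [-101.  113.]
0.16 278 jaw [-74.  60.] x [-104.  114.]
0.18 529 jaw [-85.  41.] x [-97. 111.]
0.2 867 jaw [-67. 114.] x [-97. 108.]
0.22 653 jaw [-50. 112.] x [-97.  96.]
0.24 47 jaw [-62.  40.] x [-8. 13.]
0.26 47 jaw [-64. -55.] x [-9. 13.]
0.28 27 jaw [-66.  -4.] x [-7. 12.]
0.3 203 jaw [-88.  65.] x [-30.  35.]
0.32 220 jaw [-95.  81.] x [-31.  36.]
0.34 357 jaw [-96.  82.] x [-29.  34.]
0.36 112 jaw [-45.  -8.] x [-17.  23.]
0.38 211 jaw [-44.  -8.] x [-31.  35.]
0.4 190 jaw [-37.   5.] x [-33.  36.]
top1 7395
0.06 121 jaw [-77.   4.] x [-34. 112.]
0.08 46 jaw [-70.   4.] x [-34. 114.]
0.1 104 jaw [-82.   7.] x [-33. 116.]
0.12 210 jaw [-83.   4.] x [-28. 112.]
0.14 109 jaw [-69.   5.] x [-33. 112.]
0.16 129 jaw [-69.   5.] x [-33. 112.]
0.18 310 jaw [-83.   7.] x [-32. 113.]
0.2 856 jaw [-61. 113.] x [-97. 109.]
0.22 750 jaw [-20. 117.] x [-96. 102.]
0.24 6 jaw [46. 56.] x [ 0. 13
[... 153 characters left out ...]
3.]
0.38 189 jaw [-41.   4.] x [-31.  38.]
0.4 107 jaw [-36.  13.] x [-24.  39.]
side3 10850
0.1 14 jaw [-33.  29.] x [ 3. 11.]
0.12 60 jaw [-37.  37.] x [ 3. 12.]
0.14 58 jaw [-38.  37.] x [-8. 12.]
0.16 30 jaw [-84.  80.] x [-25.  32.]
0.18 359 jaw [-86.  80.] x [-29.  35.]
0.2 466 jaw [-93.  84.] x [-27.  36.]
0.22 719 jaw [-93.  89.] x [-29.  33.]
0.24 123 jaw [-41. -12.] x [-19.  35.]
0.26 406 jaw [-41.  14.] x [-30.  38.]
0.28 145 jaw [-37.   7.] x [-20.  38.]
0.3 287 jaw [-37.  11.] x [-25.  39.]
0.32 251 jaw [-36.  10.] x [-23.  36.]
0.34 255 jaw [-35.   9.] x [-21.  45.]
0.36 297 jaw [-36.  10.] x [-20.  39.]
0.38 212 jaw [-38.   7.] x [-21.  38.]
0.4 249 jaw [-52. -17.] x [-3. 50.]
```

The range data in both views puts the fingertips about 17 mm above the reported TCP, where the text puts them 19 mm below it. So the tool reading seems offset by about 35 mm in z. I'll lower in stages and measure the tips against the bar.

```bash
python3 -m inch '[[0,-0.05,-0.9,0,44],[0,-0.05,-0.9,0,44],[0,0,-0.6,0,44],[0,0,0,0,44],[0,0,0,0,44]]'
cat > tips.py <<'E'
from fit import *
from plant import r
import sys
s=snap('side',sys.argv[1]);P,h=cloud(s);F=P.reshape(-1,3);st=r.get_state();c=st['tool_pos'];print(c.round(4),st['contact_force'].round(1))
V=h[...,2].reshape(-1)
G=F[(np.abs(F[:,0]-c[0])<.05)&(np.abs(F[:,1]-c[1])<.02)&(F[:,2]>.02)&(V<75)]
for lo in np.arange(.02,.14,.005):
    g=G[(G[:,2]>=lo)&(G[:,2]<lo+.005)]
    if len(g): print(round(lo,3),len(g),'x',(np.array([g[:,0].min(),g[:,0].max()])*1e3).round(),'y',(np.array([g[:,1].min(),g[:,1].max()])*1e3).round())
im=cv2.imread(f'pics/{sys.argv[1]}.png')
E
python3 tips.py side4
python3 - <<'E'
from h import *
cv2.imwrite('pics/c4.png',cv2.resize(np.clip(cv2.imread('pics/side4.png')[190:290,230:330].astype(float)*1.6,0,255).astype(np.uint8),None,fx=6,fy=6,interpolation=2))
E
```

```text
clock: 4.25
tool_pos: [0.4991, 0.2078, 0.0373]
eef_rot: [0.717, 0.697, 0.001, 0.0]
contact_force: [-0.5, 0.0, -0.6]
opening: 0.501
[0.4993 0.208  0.0375] [ 0.5 -0.4 -0.2]
0.055 4 x [521. 526.] y [211. 217.]
0.06 8 x [465. 529.] y [211. 220.]
0.065 11 x [463. 535.] y [211. 220.]
0.07 11 x [464. 534.] y [211. 221.]
0.075 13 x [464. 530.] y [208. 221.]
0.08 10 x [463. 533.] y [211. 221.]
0.085 10 x [462. 536.] y [201. 221.]
0.09 11 x [462. 531.] y [201. 220.]
0.095 7 x [466. 532.] y [204. 220.]
0.1 7 x [460. 530.] y [204. 221.]
0.105 3 x [529. 532.] y [208. 212.]
0.11 3 x [531. 532.] y [209. 215.]
0.115 1 x [532. 532.] y [214. 214.]
0.12 3 x [530. 531.] y [217. 221.]
0.125 2 x [530. 531.] y [220. 221.]
0.13 1 x [531. 531.] y [223. 223.]
```

View pics/c4.png

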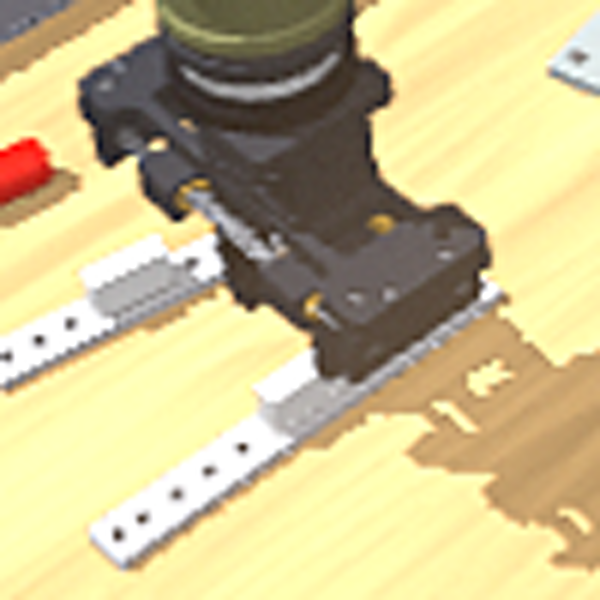

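The tips are at z ≈ 0.056 with the lug centred below. I'll go down 1.65 units to put the tips at about 0.014, then close.

```bash
python3 -m inch '[[0,0,-0.6,0,44],[0,0,-0.5,0,44],[0,0,-0.3,0,44],[0,0,-0.25,0,44],[0,0,0,0,44]]'
python3 tips.py side5
```

```text
clock: 4.8
tool_pos: [0.4979, 0.2077, -0.0058]
eef_rot: [0.716, 0.698, -0.0, -0.0]
contact_force: [0.1, -0.1, -0.3]
opening: 0.499
[ 0.4981  0.2078 -0.0054] [0.5 0.7 0.4]
0.02 12 x [463. 532.] y [211. 220.]
0.025 7 x [463. 525.] y [210. 221.]
0.03 14 x [464. 530.] y [210. 222.]
0.035 10 x [460. 528.] y [199. 221.]
0.04 10 x [462. 531.] y [204. 221.]
0.045 7 x [461. 526.] y [201. 221.]
0.05 6 x [463. 529.] y [205. 221.]
0.055 5 x [522. 530.] y [206. 210.]
0.06 2 x [529. 532.] y [210. 211.]
0.065 2 x [530. 532.] y [212. 214.]
0.075 2 x [528. 530.] y [216. 218.]
0.08 2 x [529. 529.] y [218. 221.]
0.085 1 x [530. 530.] y [220. 220.]
0.095 9 x [451. 540.] y [202. 228.]
0.1 23 x [449. 546.] y [197. 227.]
0.105 4 x [453. 455.] y [197. 217.]
0.11 14 x [451. 454.] y [193. 222.]
0.115 39 x [449. 547.] y [188. 228.]
0.12 36 x [449. 540.] y [189. 227.]
0.125 15 x [458. 460.] y [191. 225.]
0.13 19 x [458. 460.] y [191. 226.]
0.135 19 x [458. 461.] y [194. 228.]
```

```bash
python3 -m inch '[[0,0,0,0,4],[0,0,0,0,4],[0,0,0,0,4],[0,0,0,0,4],[0,0,0,0,4]]' 30
python3 -m inch '[[0,0,0,0,4],[0,0,0.2,0,4],[0,0,0.4,0,4],[0,0,1,0,4],[0,0,0,0,4]]'
```

```text
clock: 5.35
tool_pos: [0.4982, 0.2078, -0.005]
eef_rot: [0.716, 0.698, 0.0, 0.0]
contact_force: [-0.6, -0.4, 2.1]
opening: 0.154
clock: 5.85
tool_pos: [0.4999, 0.2086, 0.0373]
eef_rot: [0.717, 0.698, 0.002, 0.001]
contact_force: [1.0, -0.1, -2.6]
opening: 0.155
```

Grip holds: the opening is 13.6 mm, which is the lug's width, and the bar is lifted. Carrying to the jig: dx +1.6, dy -15.6, turn +2.38, raised well above the covers.

```bash
python3 -m inch '[[0,0,1,0,4],[0,0,1,0,4],[0,0,1,0,4],[0,0,1,0,4],[0,-0.4,1,0,4]]'
python3 -m inch '[[0,-0.8,1,0,4],[0.2,-1,0.4,0.4,4],[0.2,-1,0,0.5,4],[0.2,-1,0,0.5,4],[0.2,-1,0,0.5,4]]'
python3 -m inch '[[0.2,-1,0,0.48,4],[0.2,-1,0,0,4],[0.2,-1,0,0,4],[0.2,-1,0,0,4],[0,-1,0,0,4]]'
python3 -m inch '[[0,-1,0,0,4],[0,-1,0,0,4],[0,-1,0,0,4],[0,-0.9,0,0,4],[0,-0.5,0,0,4]]'
python3 -m inch '[[0,0,-0.6,0,4],[0,0,0,0,4],[0,0,0,0,4]]'
python3 - <<'E'
from fit import *
from plant import r
st=r.get_state();print(st['tool_pos'],st['eef_rot'])
c=np.array([.538,-.178]);a=np.radians(12.8);M=np.array([[np.cos(a),-np.sin(a)],[np.sin(a),np.cos(a)]])
for n in('top','side'):
    s=snap(n,n+'6');P,h=cloud(s);F=P.reshape(-1,3);hh=h.reshape(-1,3);J=(F[:,:2]-c)@M
    m=(np.abs(J[:,0])<.04)&(np.abs(J[:,1])<.14)&(F[:,2]>.155)&(F[:,2]<.21)&(hh[:,2]>90)
    B=F[m];j=J[m];print(n,len(B));
    if len(B)>8:
        print(rect(B),'z',np.median(B[:,2]),'jy',np.percentile(j[:,1],[1,99]),'fit x=a*y+b',np.polyfit(j[:,1],j[:,0],1))
im=cv2.imread('pics/side6.png')[60:260,270:470];tm=cv2.imread('pics/top6.png')[150:250,320:420]
cv2.imwrite('pics/c6.png',np.hstack([cv2.resize(im,(400,400),interpolation=2),cv2.resize(tm,(400,400),interpolation=2)]))
E
```

```text
clock: 6.35
tool_pos: [0.4978, 0.1992, 0.1604]
eef_rot: [0.716, 0.698, 0.0, -0.001]
contact_force: [0.6, -0.2, -3.2]
opening: 0.156
clock: 6.85
tool_pos: [0.5179, 0.0764, 0.1944]
eef_rot: [0.643, 0.766, -0.0, -0.0]
contact_force: [1.0, -0.4, -3.1]
opening: 0.157
clock: 7.35
tool_pos: [0.5384, -0.0486, 0.1942]
eef_rot: [0.624, 0.781, -0.0, -0.0]
contact_force: [0.3, -0.5, -3.4]
opening: 0.154
clock: 7.85
tool_pos: [0.5372, -0.1601, 0.1939]
eef_rot: [0.625, 0.78, -0.001, -0.0]
contact_force: [-0.7, 0.5, -3.4]
opening: 0.15
clock: 8.15
tool_pos: [0.538, -0.1562, 0.1796]
eef_rot: [0.624, 0.782, 0.0, -0.001]
contact_force: [-0.7, -0.6, -3.6]
opening: 0.157
[ 0.537955   -0.15621787  0.17958892] [ 6.23598841e-01  7.81744257e-01  7.19090891e-05 -6.30165922e-04]
top 217
(array([526.5, -94.1]), array([24.8, 99.7]), 13.48) z 0.19318456382484905 jy [0.0421601  0.13333273] fit x=a*y+b [-0.00602251  0.00736674]
side 302
(array([ 541.5, -146.9]), array([ 33.8, 214.1]), 12.93) z 0.19377362055292807 jy [-0.07264271  0.13527372] fit x=a*y+b [0.02854147 0.00219233]
```

View pics/c6.png

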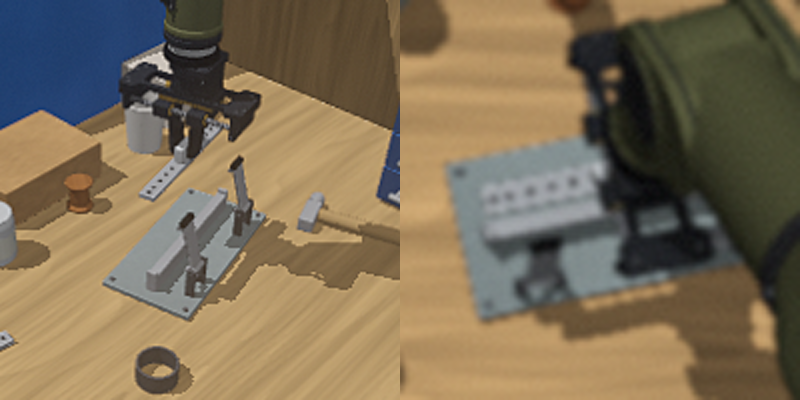

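My rows were one unit short in y. The picture shows the bar above and parallel to the rib, about 24 mm towards +y. Correcting by dy -0.98, then down to 15 mm above the rib and checking.

```bash
python3 -m inch '[[0,-0.98,0,0,4],[0,0,-1,0,4],[0,0,-1,0,4],[0,0,-1,0,4],[0,0,-1,0,4]]'
python3 -m inch '[[0,0,-1,0,4],[0,0,-0.2,0,4],[0,0,0,0,4]]'
cat > chk.py <<'E'
from fit import *
from plant import r
import sys
st=r.get_state();print(st['tool_pos'],st['contact_force'].round(1))
c=np.array([.538,-.178]);a=np.radians(12.8);M=np.array([[np.cos(a),-np.sin(a)],[np.sin(a),np.cos(a)]])
lo,hi=float(sys.argv[2]),float(sys.argv[3])
for n in('top','side'):
    s=snap(n,n+sys.argv[1]);P,h=cloud(s);F=P.reshape(-1,3);hh=h.reshape(-1,3);J=(F[:,:2]-c)@M
    m=(np.abs(J[:,0])<.02)&(np.abs(J[:,1])<.14)&(F[:,2]>lo)&(F[:,2]<hi)&(hh[:,2]>70)
    j=J[m];z=F[m,2]
    for g in(1,-1):
        k=j[:,1]*g>.03
        if k.sum()>8:print(n,g,k.sum(),'x lo/hi',(np.percentile(j[k,0],[3,97])*1e3).round(1),'y',(np.percentile(j[k,1],[1,99])*1e3).round(1),'z',np.median(z[k]).round(4))
E
python3 chk.py 7 .050 .072
python3 - <<'E'
from h import *
im=cv2.imread('pics/side7.png')[110:220,310:430];tm=cv2.imread('pics/top7.png')[165:245,325:420]
cv2.imwrite('pics/c7.png',np.hstack([cv2.resize(im,(440,400),interpolation=2),cv2.resize(tm,(360,400),interpolation=2)]))
E
```

```text
clock: 8.75
tool_pos: [0.539, -0.1812, 0.0796]
eef_rot: [0.624, 0.782, 0.001, 0.001]
contact_force: [-0.5, -1.6, -3.1]
opening: 0.158
clock: 9.05
tool_pos: [0.5384, -0.1811, 0.0497]
eef_rot: [0.624, 0.782, -0.0, -0.0]
contact_force: [0.6, 0.4, -2.9]
opening: 0.154
[ 0.53835375 -0.18112238  0.04974028] [ 0.6  0.4 -2.9]
top 1 151 x lo/hi [-9.3 13.4] y [ 31.6 109.9] z 0.0634
side 1 154 x lo/hi [-10.5  12.9] y [ 34.3 112.1] z 0.0642
side -1 40 x lo/hi [-10.8   0.5] y [-110.5  -39. ] z 0.0638
```

View pics/c7.png

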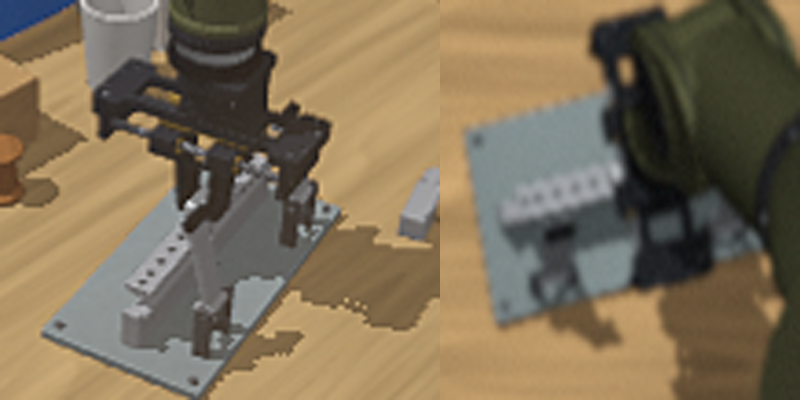

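The bar is centred lengthwise (jig y -110…+111) and about 1.5 mm to +x, with the underside about 15 mm above the rib. Lowering gently.

```bash
python3 -m inch '[[-0.05,0,-0.25,0,4],[0,0,-0.2,0,4],[0,0,-0.08,0,4],[0,0,0,0,4]]'
python3 -m inch '[[0,0,-0.06,0,4],[0,0,0,0,4],[0,0,0,0,4]]'
```

```text
clock: 9.55
tool_pos: [0.5368, -0.1817, 0.0363]
eef_rot: [0.624, 0.781, -0.0, -0.0]
contact_force: [-0.4, -0.7, -3.4]
opening: 0.151
clock: 9.85
tool_pos: [0.537, -0.1817, 0.0351]
eef_rot: [0.624, 0.781, 0.0, 0.0]
contact_force: [-0.7, 0.1, -3.2]
opening: 0.156
```

```bash
python3 -m inch '[[0,0,-0.04,0,4],[0,0,0,0,4],[0,0,0,0,4]]'
python3 -m inch '[[0,0,-0.04,0,4],[0,0,0,0,4],[0,0,0,0,4]]'
python3 chk.py 8 .040 .058
```

```text
clock: 10.15
tool_pos: [0.5371, -0.1817, 0.035]
eef_rot: [0.624, 0.781, -0.0, 0.0]
contact_force: [-2.0, 0.3, 5.4]
opening: 0.155
clock: 10.45
tool_pos: [0.5371, -0.1817, 0.035]
eef_rot: [0.624, 0.781, -0.0, 0.001]
contact_force: [-3.1, 1.8, 14.0]
opening: 0.158
[ 0.53709467 -0.18172969  0.03496046] [-3.1  1.8 14. ]
top 1 162 x lo/hi [-10.9  12.2] y [ 31.  123.4] z 0.0477
side 1 181 x lo/hi [-12.1  10.7] y [ 31.6 126. ] z 0.048
side -1 38 x lo/hi [-13.   -1.7] y [-110.4  -38.5] z 0.0481
```

Seated: contact is felt and the bar's top is at 0.048, centred within 1 mm. I'll unload, open, and rise.

```bash
python3 -m inch '[[0,0,0.07,0,4],[0,0,0,0,18],[0,0,0,0,24],[0,0,0,0,30],[0,0,0,0,30]]' 
python3 -m inch '[[0,0,0.2,0,30],[0,0,0.5,0,30],[0,0,1,0,30],[0,0,1,0,30],[0,0,1,0,30]]'
python3 -m inch '[[0,0,1,0,20],[-0.6,0.4,0,0,10],[-1,0.8,0,0,0],[-1,0.8,0,0,0],[0,0,0,0,0]]'
python3 chk.py 9 .040 .058
```

```text
clock: 11.05
tool_pos: [0.5371, -0.1817, 0.0347]
eef_rot: [0.624, 0.781, 0.0, -0.0]
contact_force: [0.6, -0.7, -0.4]
opening: 0.337
clock: 11.55
tool_pos: [0.537, -0.1816, 0.1292]
eef_rot: [0.624, 0.781, 0.0, 0.0]
contact_force: [-0.3, -0.0, -0.6]
opening: 0.336
clock: 12.05
tool_pos: [0.4683, -0.1292, 0.1533]
eef_rot: [0.622, 0.783, -0.001, -0.001]
contact_force: [0.6, 0.6, -0.2]
opening: 0.005
[ 0.46827496 -0.12918465  0.15334556] [ 0.6  0.6 -0.2]
top 1 98 x lo/hi [-10.5  12.5] y [ 63.8 124.1] z 0.0479
side 1 175 x lo/hi [-12.1  11.3] y [ 32.2 125.9] z 0.0485
side -1 101 x lo/hi [-12.2  10.2] y [-123.5  -32.3] z 0.0483
```

The bar is released and seated flat (y about ±111, top 0.048). Now cover_l: closed fingers beside its bead on the hinge side, then an arc about the hinge.

```bash
python3 -m inch '[[-0.48,0.82,0,0,0],[0,0,-0.9,0,0],[0,0,-0.95,0,0],[0,0,0,0,0]]'
python3 -m inch '[[0.24,0.05,0,0,0],[0.31,0.07,-0.04,0,0],[0.31,0.07,-0.04,0,0],[0,0,0,0,0]]'
cat > cov.py <<'E'
from fit import *
from plant import r
import sys
st=r.get_state();p=st['tool_pos']
c=np.array([.538,-.178]);a=np.radians(12.8);M=np.array([[np.cos(a),-np.sin(a)],[np.sin(a),np.cos(a)]])
print('tcp jig',((p[:2]-c)@M*1e3).round(1),'tip z',p[2]*1e3+19,st['contact_force'].round(1),st['clock'])
for n in('side','top'):
    s=snap(n,n+sys.argv[1]);P,h=cloud(s);F=P.reshape(-1,3);J=(F[:,:2]-c)@M
    for nm,y in(('l',.085),('r',-.085)):
        m=(np.abs(J[:,1]-y)<.013)&(J[:,0]>-.05)&(J[:,0]<.05)&(F[:,2]>.051)&(F[:,2]<.15)
        q=np.c_[J[m,0]+.055,F[m,2]-.053]
        k=np.hypot(*q.T);q=q[(k>.02)&(k<.092)]
        if len(q):print(n,nm,len(q),'angle up (rad) median',np.median(np.arctan2(q[:,1],q[:,0])).round(3),'bead top z',(q[:,1].max()+.053).round(3))
E
python3 cov.py 10
python3 - <<'E'
from h import *
im=cv2.imread('pics/side10.png')[110:220,310:430]
cv2.imwrite('pics/c10.png',cv2.resize(im,(600,550),interpolation=2))
E
```

```text
clock: 12.55
tool_pos: [0.4599, -0.1118, 0.1045]
eef_rot: [0.624, 0.781, -0.001, -0.001]
contact_force: [-0.9, 0.1, 1.0]
opening: 0.005
clock: 12.95
tool_pos: [0.4831, -0.1064, 0.1045]
eef_rot: [0.624, 0.781, 0.001, 0.001]
contact_force: [-1.0, 0.1, 0.7]
opening: 0.003
tcp jig [-37.6  82. ] tip z 123.46481438787619 [-1.   0.1  0.7] 12.95
side l 169 angle up (rad) median 1.159 bead top z 0.144
side r 27 angle up (rad) median 1.352 bead top z 0.141
top l 1 angle up (rad) median 1.151 bead top z 0.107
top r 1 angle up (rad) median 0.025 bead top z 0.055
```

View pics/c10.png

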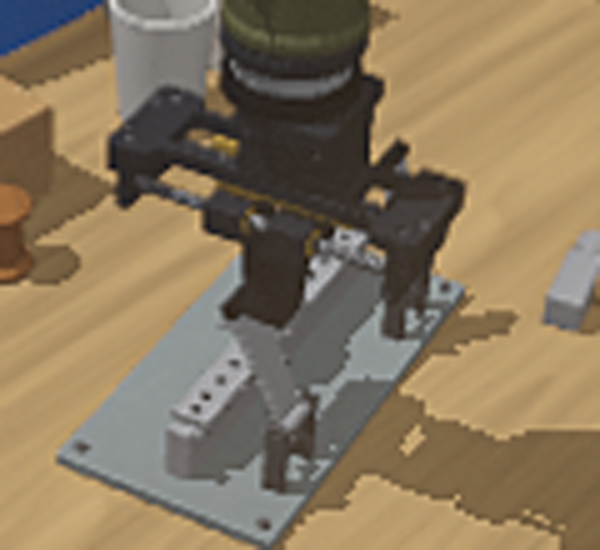

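The picture shows the fingers behind the bead (235,310) and cover_l tipping, at about 1.15 rad up. Continuing along the arc.

```bash
python3 -m inch '[[0.23,0.05,-0.1,0,0],[0.23,0.05,-0.1,0,0],[0.27,0.06,-0.14,0,0],[0.27,0.06,-0.14,0,0],[0,0,0,0,0]]'
python3 -m inch '[[0.24,0.05,-0.24,0,0],[0.24,0.05,-0.24,0,0],[0.2,0.05,-0.31,0,0],[0.2,0.05,-0.31,0,0],[0,0,0,0,0]]'
python3 cov.py 11
```

```text
clock: 13.55
tool_pos: [0.5046, -0.1013, 0.0906]
eef_rot: [0.624, 0.781, -0.002, -0.002]
contact_force: [-5.2, -0.0, -0.3]
opening: 0.004
clock: 14.05
tool_pos: [0.528, -0.0957, 0.0632]
eef_rot: [0.624, 0.781, -0.001, -0.001]
contact_force: [-2.9, -0.0, 1.1]
opening: 0.005
tcp jig [ 8.5 82.4] tip z 82.23675599196979 [-2.9 -0.   1.1] 14.05
side l 223 angle up (rad) median 0.467 bead top z 0.126
side r 89 angle up (rad) median 1.352 bead top z 0.141
top l 13 angle up (rad) median 0.467 bead top z 0.069
```

Run:
```python
from fit import *
im=cv2.imread('pics/side11.png')[125:205,330:410]
cv2.imwrite('pics/c11.png',cv2.resize(np.clip(im*1.5,0,255).astype(np.uint8),(600,600),interpolation=2))
```

```text
(no output)
```

View pics/c11.png

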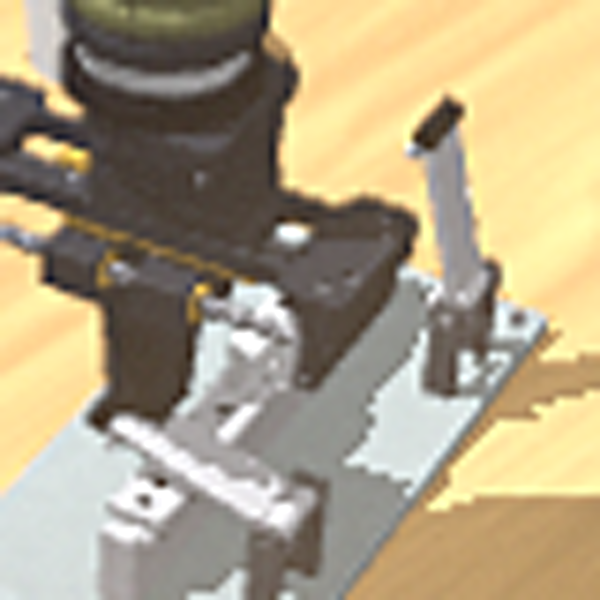

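The picture shows the fingertip on the strap just inside the bead (100,415), with the cover about 0.43 rad up. From here I go straight down in small steps.

```bash
python3 -m inch '[[0.06,0.01,-0.2,0,0],[0.06,0.01,-0.2,0,0],[0,0,0,0,0]]'
python3 -m inch '[[0,0,-0.15,0,0],[0,0,-0.15,0,0],[0,0,0,0,0]]'
python3 cov.py 12
```

```text
clock: 14.45
tool_pos: [0.5329, -0.095, 0.0543]
eef_rot: [0.624, 0.781, 0.001, 0.001]
contact_force: [-0.4, -0.0, -0.6]
opening: 0.006
clock: 14.75
tool_pos: [0.5314, -0.0954, 0.0466]
eef_rot: [0.624, 0.781, -0.0, -0.0]
contact_force: [0.1, -0.2, -0.6]
opening: 0.003
tcp jig [11.8 82. ] tip z 65.60894922896796 [ 0.1 -0.2 -0.6] 14.75
side l 232 angle up (rad) median 0.241 bead top z 0.136
side r 91 angle up (rad) median 1.349 bead top z 0.141
top l 10 angle up (rad) median 0.196 bead top z 0.061
```

```bash
python3 -m inch '[[0.1,0.02,-0.12,0,0],[0,0,-0.12,0,0],[0,0,0,0,0]]'
python3 -m inch '[[0,0,-0.06,0,0],[0,0,0,0,0]]'
python3 -m inch '[[0,0,1,0,0],[0,0,1,0,0],[0,0,1,0,0],[0,0,1,0,0],[0,0,0,0,0]]'
python3 cov.py 13
```

```text
clock: 15.15
tool_pos: [0.5348, -0.0947, 0.0413]
eef_rot: [0.624, 0.781, 0.001, 0.001]
contact_force: [0.1, -0.2, 4.1]
opening: 0.002
clock: 15.35
tool_pos: [0.5349, -0.0948, 0.0407]
eef_rot: [0.624, 0.781, 0.001, 0.001]
contact_force: [-1.5, 0.3, 11.8]
opening: 0.002
clock: 15.85
tool_pos: [0.5361, -0.0948, 0.1422]
eef_rot: [0.624, 0.781, 0.002, 0.002]
contact_force: [1.0, -0.0, -0.0]
opening: 0.001
tcp jig [16.5 81.5] tip z 161.24040997404603 [ 1. -0. -0.] 15.85
side l 132 angle up (rad) median 0.067 bead top z 0.061
side r 94 angle up (rad) median 1.356 bead top z 0.142
top l 42 angle up (rad) median 0.061 bead top z 0.06
```

Cover_l is shut: bead top at 0.060, and it stayed shut after I withdrew. Now cover_r, same approach.

```bash
python3 -m inch '[[0,0,0.4,0,0],[-0.2,-0.9,0,0,0],[-0.2,-0.9,0,0,0],[-0.2,-0.9,0,0,0],[-0.2,-0.9,0,0,0]]'
python3 -m inch '[[-0.2,-0.9,0,0,0],[-0.2,-0.9,0,0,0],[-0.2,-0.9,0,0,0],[-0.2,-0.9,0,0,0],[0,0,0,0,0]]'
python3 cov.py 14
```

```text
clock: 16.45
tool_pos: [0.5132, -0.1856, 0.149]
eef_rot: [0.624, 0.781, -0.0, -0.001]
contact_force: [0.6, -0.1, 0.1]
opening: 0.004
clock: 16.95
tool_pos: [0.4919, -0.2789, 0.1485]
eef_rot: [0.626, 0.779, -0.002, -0.001]
contact_force: [0.6, -0.7, 0.1]
opening: 0.003
tcp jig [-67.3 -88.2] tip z 167.48521000943853 [ 0.6 -0.7  0.1] 16.95
side l 133 angle up (rad) median 0.065 bead top z 0.063
side r 90 angle up (rad) median 1.352 bead top z 0.141
top l 129 angle up (rad) median 0.066 bead top z 0.063
top r 54 angle up (rad) median 1.324 bead top z 0.14
```

```bash
python3 -m inch '[[0,0,-0.9,0,0],[0,0,-0.86,0,0],[0.2,0.05,0,0,0],[0.3,0.07,0,0,0],[0.3,0.07,-0.04,0,0]]'
python3 -m inch '[[0.3,0.06,-0.04,0,0],[0,0,0,0,0],[0,0,0,0,0]]'
python3 cov.py 15
```

```text
clock: 17.55
tool_pos: [0.5151, -0.2692, 0.1054]
eef_rot: [0.624, 0.782, 0.0, 0.0]
contact_force: [-1.7, 0.5, -1.7]
opening: 0.008
clock: 17.85
tool_pos: [0.5222, -0.2684, 0.104]
eef_rot: [0.624, 0.781, 0.0, 0.001]
contact_force: [-1.9, -0.0, 1.2]
opening: 0.006
tcp jig [-35.4 -84.7] tip z 123.04008796456975 [-1.9 -0.   1.2] 17.85
side l 127 angle up (rad) median 0.071 bead top z 0.061
side r 139 angle up (rad) median 1.139 bead top z 0.142
top l 127 angle up (rad) median 0.06 bead top z 0.063
top r 29 angle up (rad) median 1.082 bead top z 0.134
```

Same state as with cover_l. Repeating the arc.

```bash
python3 -m inch '[[0.2,0.05,-0.1,0,0],[0.2,0.05,-0.1,0,0],[0.27,0.06,-0.14,0,0],[0.27,0.06,-0.14,0,0],[0,0,0,0,0]]'
python3 -m inch '[[0.24,0.05,-0.24,0,0],[0.24,0.05,-0.24,0,0],[0.2,0.05,-0.31,0,0],[0.2,0.05,-0.31,0,0],[0,0,0,0,0]]'
python3 cov.py 16
```

```text
clock: 18.45
tool_pos: [0.5439, -0.2633, 0.0901]
eef_rot: [0.624, 0.781, -0.001, -0.001]
contact_force: [-4.3, -1.0, 0.5]
opening: 0.006
clock: 18.95
tool_pos: [0.5676, -0.2575, 0.0632]
eef_rot: [0.624, 0.782, 0.001, -0.0]
contact_force: [-1.2, -0.7, 0.2]
opening: 0.005
tcp jig [ 11.3 -84.1] tip z 82.21990264310367 [-1.2 -0.7  0.2] 18.95
side l 130 angle up (rad) median 0.067 bead top z 0.061
side r 174 angle up (rad) median 0.427 bead top z 0.127
top l 134 angle up (rad) median 0.056 bead top z 0.065
top r 34 angle up (rad) median 0.332 bead top z 0.093
```

```bash
python3 -m inch '[[0.04,0.01,-0.2,0,0],[0.04,0.01,-0.2,0,0],[0,0,0,0,0]]'
python3 -m inch '[[0,0,-0.15,0,0],[0,0,-0.15,0,0],[0,0,0,0,0]]'
python3 -m inch '[[0.08,0.02,-0.12,0,0],[0,0,-0.12,0,0],[0,0,0,0,0]]'
python3 cov.py 17
```

```text
clock: 19.35
tool_pos: [0.5693, -0.2574, 0.0535]
eef_rot: [0.624, 0.781, 0.0, 0.0]
contact_force: [0.1, -0.4, -0.4]
opening: 0.006
clock: 19.65
tool_pos: [0.5686, -0.2577, 0.0459]
eef_rot: [0.624, 0.781, -0.0, -0.0]
contact_force: [-0.3, -0.7, -0.1]
opening: 0.003
clock: 19.95
tool_pos: [0.5718, -0.2571, 0.0412]
eef_rot: [0.624, 0.781, 0.0, 0.001]
contact_force: [-0.3, 0.2, 4.6]
opening: 0.003
tcp jig [ 15.4 -84.6] tip z 60.1584266263438 [-0.3  0.2  4.6] 19.95
side l 133 angle up (rad) median 0.072 bead top z 0.062
side r 196 angle up (rad) median 0.234 bead top z 0.134
top l 129 angle up (rad) median 0.064 bead top z 0.062
top r 22 angle up (rad) median 0.072 bead top z 0.063
```

Contact at the shut height, 4.6 N. Withdrawing up and aside, then checking.

```bash
python3 -m inch '[[0,0,0,0,0],[0,0,0,0,0],[0,0,0.6,0,0],[0,0,1,0,0],[0,0,1,0,0]]'
python3 -m inch '[[0,0,1,0,0],[0,0,1,0,0],[-1,-1,1,0,0],[-1,-1,0.5,0,0],[-1,-1,0,0,0]]'
python3 -m inch '[[-1,-1,0,0,0],[-1,-1,0,0,0],[-1,-1,0,0,0],[0,0,0,0,0],[0,0,0,0,0]]'
python3 cov.py 18; python3 chk.py 19 .042 .0515
python3 - <<'E'
from h import *
im=cv2.imread('pics/side19.png')[135:225,310:420];tm=cv2.imread('pics/top19.png')[160:250,220:440]
cv2.imwrite('pics/c19.png',np.vstack([cv2.resize(im,(440,360),interpolation=2),cv2.resize(tm,(440,180),interpolation=2)]))
E
```

```text
clock: 20.55
tool_pos: [0.5705, -0.2571, 0.1064]
eef_rot: [0.624, 0.781, -0.0, -0.001]
contact_force: [0.6, 0.1, 0.2]
opening: 0.008
clock: 21.05
tool_pos: [0.4963, -0.3333, 0.1958]
eef_rot: [0.624, 0.782, 0.0, 0.002]
contact_force: [0.6, -1.0, -1.4]
opening: 0.007
clock: 21.55
tool_pos: [0.4203, -0.4076, 0.1934]
eef_rot: [0.625, 0.781, 0.0, 0.0]
contact_force: [0.7, 0.7, -0.5]
opening: 0.003
tcp jig [-165.6 -197.9] tip z 212.4233035093245 [ 0.7  0.7 -0.5] 21.55
side l 127 angle up (rad) median 0.062 bead top z 0.062
side r 99 angle up (rad) median 0.071 bead top z 0.061
top l 132 angle up (rad) median 0.059 bead top z 0.065
top r 131 angle up (rad) median 0.061 bead top z 0.065
[ 0.42220241 -0.40587524  0.19350995] [0.1 0.7 0.1]
top 1 91 x lo/hi [-10.7  12.2] y [ 30.7 124. ] z 0.0477
top -1 93 x lo/hi [-10.1  12.5] y [-125.9  -31.1] z 0.048
side 1 111 x lo/hi [-11.6  11.2] y [ 30.6 125.9] z 0.0478
side -1 79 x lo/hi [-12.3  15. ] y [-126.   -31.4] z 0.0484
```

View pics/c19.png

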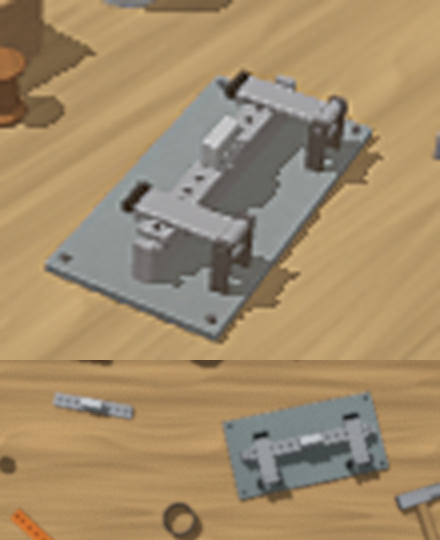

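Both covers lie level over the bar: beads at (135,198) and (238,84) in the crop, the same height in both views. The bar is flat on the rib and the short bar is where it was. Handing in.

```bash
python3 -c "
from plant import r
print(r.finish_job())"
```

```text
the job is handed in; nothing more can be done
None
```

I set the long steel bar on the rib between the end stops and let go of it. I then pressed both covers shut, cover_l first and then cover_r, and handed in at about 22 s on the robot's clock.

**Bar:** in the last check its top was at 0.048 m, centred across the rib to about 1 mm. Before the covers were shut it reached about ±111 mm along the jig, inside the ±118 mm stops.

**Covers:** both stayed level after I withdrew, with bead tops at 0.061–0.065 m against a nominal 0.059 m. The two cameras agree to within 4 mm.

**Forces and bystanders:** the highest wrist reading between moves was about 14 N, while seating the bar. The brief press on cover_l reached 11.8 N, above the 2–6 N advised; cover_r took 4.6 N. The arm was clear of everything at the end. The last picture shows the short bar where it was. I did not measure the other bystanders again, but nothing was touched on the way.

**What disagreed:** the reported tool height did not match the pictures. The fingertips were about 19 mm above the reported TCP, not 19 mm below it, so I worked from the measured tip height throughout. One carry move was also 25 mm short in y because I counted the rows wrong, and I corrected it before lowering the bar.

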